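Slide the scoop home along its bent wire rail

TASK

The red measuring scoop hangs by the eye in its handle on the bent steel wire rail. Slide it along the wire, round both bends, until it presses snugly against the black stop, then let go so that it hangs there freely, fully home. Be gentle: feel your way so that the eye is never forced hard against the wire or rammed into the stop, and leave the cups, the tumbler and the coaster where they stand.

Things in the scene. Friction and masses are not known exactly. Their poses are not given: they have to be found in the camera images.
- tab (a point): centre of the red scoop's upright finger tab, the place to grip: 10 mm thick along its own x, 24 mm wide along its own y, 41 mm tall, directly above the eye, its centre 30 mm above the eye's centre; its top is about 50 mm above the wire. Axes: the scoop's, z up when it hangs straight, x along the eye's hole, pointing from the start towards the stop
- eye (a point): centre of the eye (rigid ring) in the red scoop's handle, round the wire: 14 mm long along its own x (the hole's axis), hole 11 mm, outside 22 mm across. Axes as tab. Handle and bowl (43 mm across) hang to 96 mm below it, 19 mm to either side along x. The scoop weighs 40 to 85 g, has about 1.5 mm of play all round and can turn some 12 degrees off the wire's direction
- leg1_start (a point): wire's centre line at the top of the first foot. From here the level wire runs: straight leg 1, a bend through 60 degrees to the left (seen from above), leg 2, the same bend to the right, leg 3. Bends have 35 mm centre-line radius. Legs 2 and 3 are hand-bent, not quite straight: they stray up to 4 mm sideways from the line between the given points
- bend1_start (a point): centre line of the wire where straight leg 1 ends and the first bend begins, about 120 mm from leg1_start
- bend1_end (a point): centre line of the wire where the first bend ends and leg 2 begins. Half-way along leg 2 is a slight sideways kink of up to 0.18 rad either way
- bend2_start (a point): centre line of the wire where leg 2 ends and the second bend begins, about 64 mm from bend1_end
- bend2_end (a point): centre line of the wire where the second bend ends and leg 3 begins. 28 mm farther on is another slight sideways kink of up to 0.18 rad either way
- stop: black stop collar fixed round leg 3, 22 mm across and 10 mm long; origin at its centre on the wire's centre line; its y axis points back along the end of leg 3 towards the second bend, its z up. It does not yield. With the eye home against it the two centres are 12 mm apart. The second foot lies 40 to 70 mm beyond it
- scoop: the whole red scoop; origin at the underside of its bowl, 96 mm straight below the eye's centre; axes as tab
- rail: the fixed rail, one round steel wire 8 mm thick, centre line 170 mm above the ledge, standing only on two feet at its ends where it turns straight down; origin on the ledge roughly under its middle; leg 1 runs along its -y at x = -45 mm, z up
- sippy_cup: stainless steel sippy cup with blue lid and white press button, 68 mm across, 123 mm tall; origin at the centre of its underside
- frosted_cup: frosted plastic cup, 72 mm across, 95 mm tall; origin at the centre of its underside
- coaster: round bamboo coaster, 90 mm across, 9 mm thick; origin at the centre of its underside
- tumbler: small green-tinted glass tumbler upside down, 68 mm across, 82 mm tall; origin at the centre of its underside on the ledge
Mind the look-alikes: they are no part of the job. Several things have the shape of the scoop; the one meant has the colours described above.

How it is judged:
By the outcome, as a careful person would: the job done as asked, in the order asked, and still so for the second after the job is handed in, with the robot touching nothing.
It also fails if it takes over 72 s, if anything falls off the work surface, if the arm or the gripper's body presses on something with over 40 N, if the wrist force passes 120 N, or if a joint passes its speed limit or range.

ROBOT

A 7-joint arm with a two-finger parallel gripper is mounted at the origin on the work surface. World frame = base frame: x ahead of the robot, y to its left, z up, the work surface at z = 0. Lengths are in m, angles in rad, forces in N, time in s.
With the tool pointing down it reaches from about 0.4 to 0.9 m from the base axis. Payload 5.6 kg.
Tool frame: the origin (TCP) lies midway between the tips of the shut fingers; the grasp point (between the pads) lies 19 mm behind it; z points along the fingers, y is the line along which they close (so a half turn about z gives the same grasp; the last joint's range is limited). The gripper opens to 92 mm and grips with 3 to 60 N. Pads are 20 mm wide; open, the fingers measure 128 mm over their backs; the gripper's body (75 mm by 189 mm) begins 69 mm behind the grasp point.
Start: joints at [-1.362, 0.468, -0.012, 1.603, 0.006, 1.071, -0.056], TCP at [0.162, 0.629, 0.215] pointing down, gripper open.
Joint ranges: [-2.53, 2.53], [-0.31, 2.02], [-1.57, 1.55], [0.28, 2.44], [-1.29, 4.43], [0.15, 1.84], [-2.92, 2.92]. Speed limits (rad/s): [2.57, 2.57, 3.14, 3.14, 3.14, 3.14, 3.14].

INTERFACE

Orientations are given as a 3x3 rotation matrix whose columns are the frame's x, y, z axes.
In Python, from station import env, effector, solver, viewer, workorder, search_frame, tip_of gives the robot as it stands. Calls block until the motion is done:
- env.reach(position, orientation): joint-space move of the TCP to a pose.
- env.movel(position, frame=None, rate=0.15): straight line of the TCP; frame=None keeps the orientation; rate is the mean speed in m/s.
- env.goto_joints(angles): joint-space move.
- effector.release() and effector.grasp(squeeze=None): open the fingers fully, or close them until they stop; squeeze is the grip in N (None keeps the last).
- env.pause(seconds).
- solver.inverse_kinematics(position, orientation): joint angles nearest the present ones, or None.
- env.sense(): the state.
- viewer.read_camera(name): name is "side" or "top"; returns (picture, depth): 420x560x3 uint8, red, green, blue; 420x560 float32, m along the optical axis (not along the pixel's ray), 0 where there is no reading.
- viewer.camera_info(name): a dict with "intrinsics" (3x3 intrinsics, pixels), "eye" and "rotation" of the camera in the world. Camera axes: x right, y up, looking along -z (the intrinsics and any distortion apply to the point x, -y, -z); pixel columns grow to the right and rows downward; lengths in m; the calibration is good to about 2 mm. A picture is of the moment at which its call begins. camera_info takes no time and is no camera call.
A pose or a line that the arm cannot do raises env.PlanningError and nothing moves.
- workorder.finish_job(): hands the job in; it is judged then, once.
Trained networks look in the newest picture that a camera, given by its name, has taken for a name from the list of things; names that differ only in an ending like _2 or _b are one class to them, and where a whole thing is asked for, a point or a joint stands for the part that bears it (a point fixed in the world has none). Each returns a list of dicts, best first, with "score" (0 to 1); they miss things now and then, are a little off and sometimes report something else, mostly with a low value. They report only what shows in the picture. A call takes as long as a camera call. They do not tell look-alikes from the thing itself.
- search_frame(camera, name): "at" ([x, y, z] in m, in world coordinates, good to about 4 mm: the middle of the surface that is visible of it).
- tip_of(camera, name): "at" ([x, y, z] in m, in world coordinates, good to about 4 mm: a listed point, or the origin of a listed thing).
The state is a dict: "t": time; "joint_positions": joint angles; "joint_velocities": joint speeds; "tau": joint torques, N m; "ee_pos": TCP position; "tcp_rot": TCP orientation; "wrist_force": force on the tool from outside, world axes, zero at the start; "moment": the same for the moment, N m; "gripper_width": finger opening in m; "grasp_force": force on a finger pad.
Only numpy, scipy, OpenCV 4.12 (cv2) and the standard library are available. Lean on these libraries where they do the work, as an engineer would, in place of code of your own. Each camera call takes 0.05 s, during which the arm holds its last target. There are 200 camera calls.

## Working session

There is one attempt and no reset: what is moved stays moved. The work goes in short steps, each a Python script; the robot and the scene stay as the last script left them, time stands still between calls to the robot, and variables do not carry over. Pictures are saved under pics/ and viewed, at most 10 in all, crops included, and the job is handed in when it is done.

```bash
mkdir -p pics; ls; python3 - <<'E'
from station import env, effector, solver, viewer, workorder, search_frame, tip_of
import cv2, numpy as np
for c in ("side","top"):
    p,d=viewer.read_camera(c); cv2.imwrite(f"pics/{c}0.png",p[:,:,::-1])
    i=viewer.camera_info(c); print(c,i)
    for n in ("tab","eye","leg1_start","bend1_start","bend1_end","bend2_start","bend2_end","stop","rail","sippy_cup","frosted_cup","tumbler","coaster"):
        print(n,[(np.round(r["at"],4).tolist(),round(r["score"],2)) for r in tip_of(c,n)[:3]])
s=env.sense(); print(s["t"],s["wrist_force"],s["tcp_rot"],s["gripper_width"])
E
```

```text
pics
side {'intrinsics': array([[455.32708313,   0.        , 275.02011243],
       [  0.        , 455.32708313, 210.62532618],
       [  0.        ,   0.        ,   1.        ]]), 'eye': array([ 0.13347951, -0.50885178,  0.94439782]), 'rotation': array([[ 0.75882272,  0.48977313, -0.42931382],
       [-0.65129375,  0.56847373, -0.50264707],
       [-0.00212939,  0.66102942,  0.75035696]])}
tab [([0.7638, 0.3342, 0.0108], 0.8), ([0.5119, 0.0799, 0.1965], 0.75), ([0.4111, 0.136, 0.0045], 0.7)]
eye [([0.5176, 0.0759, 0.1685], 0.89), ([0.7627, 0.1035, 0.0103], 0.73), ([0.3832, 0.1457, 0.0122], 0.63)]
leg1_start [([0.5128, 0.1614, 0.1722], 0.55)]
bend1_start [([0.5152, 0.0426, 0.1732], 0.73)]
bend1_end [([0.5335, 0.0113, 0.1703], 0.68)]
bend2_start [([0.5878, -0.0196, 0.171], 0.72), ([0.6074, -0.0501, 0.1683], 0.19)]
bend2_end [([0.6046, -0.0515, 0.1675], 0.9), ([0.5144, 0.0422, 0.1712], 0.32)]
stop [([0.6031, -0.1201, 0.1734], 0.48), ([0.4754, -0.1779, -0.001], 0.45)]
rail []
sippy_cup []
frosted_cup [([0.472, -0.0667, 0.0016], 0.94)]
tumbler [([0.63, 0.0474, 0.0018], 0.87)]
coaster [([0
[... 671 characters left out ...]
)]
bend1_start [([0.5169, 0.0447, 0.1723], 0.98)]
bend1_end [([0.5312, 0.0146, 0.1679], 0.88), ([0.4756, -0.0681, 0.001], 0.64)]
bend2_start [([0.585, -0.0214, 0.1677], 0.59)]
bend2_end [([0.6072, -0.05, 0.1701], 0.76)]
stop [([0.6021, -0.1174, 0.1704], 0.38)]
rail []
sippy_cup [([0.6401, 0.156, -0.0022], 0.93), ([0.5862, -0.0159, 0.1677], 0.42)]
frosted_cup [([0.4745, -0.065, 0.0018], 0.69), ([0.4795, -0.1794, -0.0002], 0.21)]
tumbler [([0.631, 0.0461, -0.0049], 0.58)]
coaster []
1.4 [ 0.17276068 -0.30258785  0.34810489] [[-9.68451828e-01  2.49200834e-01  3.18174031e-05]
 [ 2.49200834e-01  9.68451829e-01 -1.36276908e-06]
 [-3.11532254e-05  6.60914718e-06 -9.99999999e-01]] 0.0921353241894689
```

View pics/side0.png

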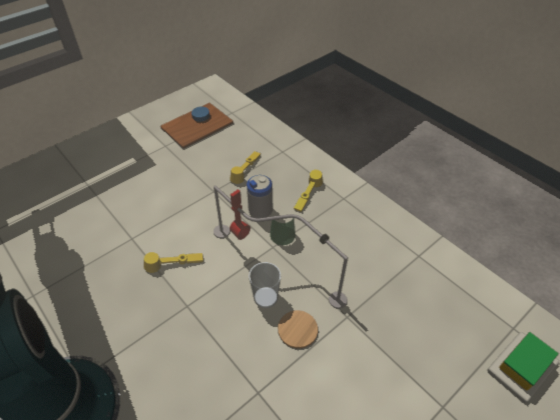

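View pics/top0.png

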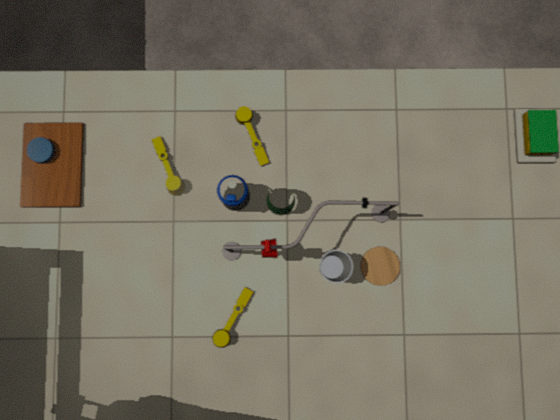

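```bash
cat > h.py <<'E'
from station import env, effector, solver, viewer, workorder, search_frame, tip_of
import numpy as np, cv2
def rays(c, z=0.17):
    "xy where each pixel's ray meets height z, and the measured world points"
    p,d=viewer.read_camera(c); i=viewer.camera_info(c); K,R,e=i["intrinsics"],i["rotation"],i["eye"]
    v,u=np.mgrid[:420,:560]
    r=np.stack([(u-K[0,2])/K[0,0],-(v-K[1,2])/K[1,1],-np.ones(u.shape)],-1)@R.T
    return p, e+r*((z-e[2])/r[...,2])[...,None], e+r*d[...,None], d>0
E
python3 - <<'E'
from h import *
for c in ("top","side"):
    p,P,W,ok=rays(c)
    m=ok&(W[...,2]>.16)&(W[...,2]<.19)&(W[...,0]>.48)&(W[...,0]<.65)&(W[...,1]<.19)&(W[...,1]>-.2)
    q=P[m]; print(c,m.sum(), W[m][:,2].mean())
    for a in np.arange(.17,-.185,-.006):
        k=abs(q[:,1]-a)<.004
        if k.any(): print(round(a,3),k.sum(),np.round(q[k].mean(0)[:2],4),np.round(np.ptp(q[k][:,0]),3), round(W[m][k][:,2].max(),3))
p,P,W,ok=rays("top")
red=(p[...,0]>90)&(p[...,1]<50)&(p[...,2]<50)&ok&(W[...,2]>.17)
print("red top",red.sum(),W[red].mean(0),W[red].min(0),W[red].max(0))
t=red&(W[...,2]>.21); print(W[t].mean(0),W[t].min(0),W[t].max(0))
blk=(p.max(-1)<30)&ok&(W[...,2]>.165)&(W[...,2]<.2); print("stop",W[blk].mean(0),W[blk].min(0),W[blk].max(0))
cv2.imwrite("pics/crop.png",cv2.resize(p[185:275,215:415,::-1],(800,360),interpolation=cv2.INTER_CUBIC))
E
```

```text
top 810 0.1730842375801513
0.17 3 [0.5152 0.1679] 0.004 0.177
0.164 15 [0.5158 0.1647] 0.008 0.177
0.158 16 [0.5161 0.1589] 0.006 0.177
0.152 16 [0.5161 0.1529] 0.006 0.175
0.146 20 [0.516 0.146] 0.006 0.177
0.14 17 [0.5158 0.1393] 0.006 0.177
0.134 16 [0.5159 0.1331] 0.006 0.175
0.128 16 [0.5158 0.1271] 0.006 0.176
0.122 16 [0.5158 0.1211] 0.006 0.176
0.116 16 [0.5157 0.1152] 0.006 0.176
0.11 16 [0.5157 0.1092] 0.006 0.176
0.104 16 [0.5156 0.1032] 0.006 0.177
0.098 15 [0.5158 0.0973] 0.006 0.177
0.092 18 [0.5164 0.0909] 0.012 0.177
0.086 11 [0.5138 0.0874] 0.02 0.18
0.08 3 [0.5184 0.0763] 0.022 0.183
0.074 21 [0.5158 0.0735] 0.022 0.183
0.068 16 [0.5154 0.0674] 0.006 0.177
0.062 16 [0.5153 0.0614] 0.006 0.176
0.056 16 [0.5153 0.0555] 0.006 0.176
0.05 16 [0.5152 0.0495] 0.006 0.175
0.044 16 [0.5152 0.0435] 0.006 0.178
0.038 17 [0.5163 0.0376] 0.008 0.178
0.032 18 [0.5186 0.0314] 0.01 0.176
0.026 21 [0.5224 0.0254] 0.014 0.176
0.02 25 [0.5283 0.0193] 0.018 0.176
0.014 29 [0.5365 0.0135] 0.024 0.178
0.008 30 [0.5473 0.007 ] 0.026 0.178
0.002 29 [0.5562 0.0016] 0.02 0.177
-0.004 26 [ 0.
[... 3131 characters left out ...]
5
-0.136 15 [ 0.6047 -0.136 ] 0.009 0.177
-0.142 14 [ 0.6044 -0.1418] 0.009 0.177
-0.148 12 [ 0.6044 -0.1478] 0.007 0.177
-0.154 12 [ 0.6039 -0.1543] 0.007 0.176
-0.16 14 [ 0.604  -0.1603] 0.009 0.175
-0.166 15 [ 0.6037 -0.1659] 0.009 0.176
-0.172 14 [ 0.6039 -0.1717] 0.008 0.176
-0.178 12 [ 0.6035 -0.1779] 0.007 0.175
-0.184 14 [ 0.6018 -0.1846] 0.011 0.175
red top 68 [0.51445789 0.08101787 0.21323616] [0.50360338 0.07581009 0.17173687] [0.5253102  0.08813943 0.22386528]
[0.51471359 0.08036749 0.21857216] [0.50434611 0.07581009 0.21435675] [0.5253102  0.08537403 0.22386528]
stop [ 0.60124052 -0.11504978  0.17931139] [ 0.59434807 -0.11975975  0.17471586] [ 0.60856391 -0.1116683   0.18244073]
```

View pics/crop.png

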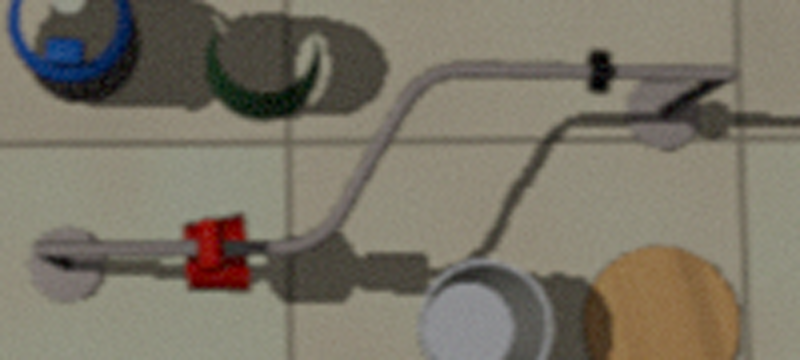

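```bash
cat >> h.py <<'E'
def rot(a):
    "tool down, tool y opposite to heading a (angle from -y towards +x)"
    y=np.array([-np.sin(a),np.cos(a),0]); z=np.array([0,0,-1.]); return np.stack([np.cross(y,z),y,z],1)
def st(m=""):
    s=env.sense(); print(m,round(s["t"],2),np.round(s["ee_pos"],4),"F",np.round(s["wrist_force"],2),"M",np.round(s["moment"],3),"w",round(s["gripper_width"],4),"g",round(s["grasp_force"],1)); return s
E
python3 - <<'E'
from h import *
print(rot(0))
st(); g=np.array([.5160,.0790,.189])
env.reach(g+[0,0,.07],rot(0)); st("above")
env.movel(g,rate=.1); st("down")
p,P,W,ok=rays("side"); cv2.imwrite("pics/pre.png",cv2.resize(p[140:280,140:380,::-1],(800,466)))
effector.grasp(8); st("grasp"); env.pause(.3); st()
E
```

```text
[[-1. -0.  0.]
 [ 0.  1.  0.]
 [-0.  0. -1.]]
 1.55 [0.162  0.6295 0.2146] F [ 0.77 -0.57  1.09] M [0.005 0.009 0.033] w 0.092 g 0.0
above 3.88 [0.5159 0.08   0.2589] F [-0.01  0.77 -0.45] M [ 0.054 -0.035  0.048] w 0.0916 g 0.0
down 4.73 [0.5164 0.0791 0.1895] F [-0.27 -0.25  0.38] M [ 0.042 -0.012 -0.006] w 0.0917 g 0.0
grasp 6.0 [0.516 0.079 0.189] F [ 0.03 -0.17  0.52] M [-0.038  0.053 -0.028] w 0.0097 g 8.0
 6.3 [0.516 0.079 0.189] F [-1.08  0.28 -0.48] M [-0.027 -0.033 -0.047] w 0.01 g 8.0
```

View pics/pre.png

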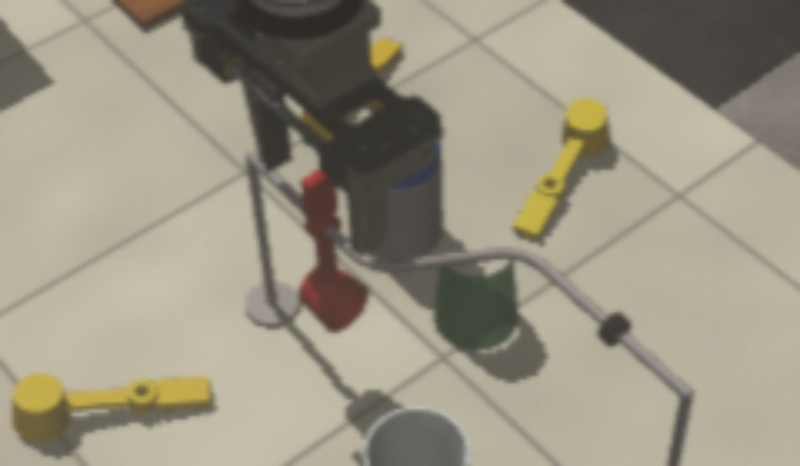

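```bash
cat >> h.py <<'E'
def force(n=5):
    F=[]
    for _ in range(n):
        env.pause(.01); s=env.sense(); F.append(np.r_[s["wrist_force"],s["moment"]])
    return np.mean(F,0), s
E
python3 - <<'E'
from h import *
R=rot(0); p=np.array([.516,.079,.189]); b,_=force(10); print("base",np.round(b,2))
def probe(d,n=8):
    d=np.array(d); q=p.copy()
    for k in range(n):
        q=q+d*.0005; env.movel(q,R,rate=.02); f,s=force()
        print(round((k+1)*.5,1),round(f[:3]@d,2),np.round(f[3:],2),round(s["t"],2))
        if f[:3]@d-b[:3]@d<-2.5: break
    env.movel(p,R,rate=.03); return k+1
probe([0,0,1.]); probe([1.,0,0]); probe([-1.,0,0])
E
```

```text
base [-0.17 -0.24  0.13 -0.03  0.    0.  ]
0.5 -0.6 [ 0.   -0.02  0.01] 6.67
1.0 -0.44 [ 0.03  0.01 -0.01] 6.97
1.5 -0.55 [0.01 0.02 0.01] 7.26
2.0 -0.64 [ 0.02 -0.   -0.  ] 7.55
2.5 -0.93 [0.02 0.03 0.  ] 7.84
3.0 -0.51 [-0.   -0.02 -0.02] 8.13
3.5 -5.42 [ 0.09 -0.35 -0.  ] 8.43
0.5 -0.06 [0.01 0.02 0.  ] 8.98
1.0 -2.12 [ 0.    0.54 -0.01] 9.28
1.5 -3.61 [-0.02  0.96 -0.01] 9.57
0.5 0.07 [ 0.01 -0.09  0.01] 10.11
1.0 -1.23 [ 0.01 -0.35 -0.01] 10.4
1.5 -3.29 [-0.   -0.8  -0.02] 10.69
```

```bash
cat > follow.py <<'E'
from h import *
import json, os
from scipy.interpolate import splprep, splev
T="""5155 1000 5155 0940 5155 0880 5155 0820 5155 0735 5154 0674 5153 0614 5153 0555 5152 0495 5152 0435 5163 0376 5186 0314 5224 0254 5283 0193 5365 0135
5473 0070 5562 0016 5660 -0037 5748 -0092 5839 -0151 5923 -0214 5981 -0276 6013 -0336 6029 -0398 6041 -0459 6043 -0517 6032 -0582 6027 -0639 6026 -0699 6026 -0760
6025 -0820 6025 -0880 6024 -0941 6024 -1001 6023 -1067 6023 -1123 6025 -1180 6023 -1240 6022 -1303"""
Q=np.array(T.split(),float).reshape(-1,2)/1e4
tck,u=splprep(Q.T,s=len(Q)*.00035**2)
U=np.linspace(0,1,4001); C=np.array(splev(U,tck)).T; S=np.r_[0,np.cumsum(np.hypot(*np.diff(C,axis=0).T))]
D=np.array(splev(U,tck,der=1)).T; A=np.unwrap(np.arctan2(D[:,0],-D[:,1]))
def at(s): return np.array([np.interp(s,S,C[:,0]),np.interp(s,S,C[:,1])]), np.interp(np.linspace(s-.005,s+.005,11),S,A).mean()
def follow(s_end, ds=.003, z=.1906, fmax=5., rate=.03):
    st=json.load(open("state.json")); s,off,dy=st["s"],np.array(st["off"]),st["dyaw"]
    stop=False
    while s<s_end-1e-6 and not stop:
        s=min(s+ds,s_end)
        for k in range(4):
            c,a=at(s); a+=dy; h=np.array([np.sin(a),-np.cos(a)]); l=np.array([h[1],-h[0]])
            env.movel(np.r_[c+off,z],rot(a),rate=rate); f,e=force()
            F,L=f[:2]@h,f[:2]@l
            print(f"{e['t']:.1f} s{s*1e3:.1f} a{np.degrees(a):.0f} Fh{F:.1f} Fl{L:.1f} Fz{f[2]:.1f} Mz{f[5]:.2f} off{np.round(off*1e3,1)}")
            if abs(L)>1.2: off=off+l*np.clip(.00025*L+.0003*np.sign(L),-.001,.001)
            if abs(f[5])>.05: dy+=np.clip(.5*f[5],-.04,.04)
            if abs(L)<3.5 and abs(f[5])<.15: break
        stop=F<-fmax or e["gripper_width"]<.008
    json.dump(dict(s=s,off=off.tolist(),dyaw=dy),open("state.json","w")); return s
E
python3 - <<'E'
from follow import *
i=np.argmin(abs(C[:,1]-.080)+(S>.05)); off=[.0006,-.001]
json.dump(dict(s=S[i],off=off,dyaw=0.),open("state.json","w")); print(S[i],S[-1])
for s in np.arange(.02,.23,.012): print(round(s,3),np.round(at(s)[0],4),round(np.degrees(at(s)[1]),1),end="; ")
print()
follow(S[i]+.069)
E
```

```text
0.02005187648525664 0.2728063607560015
0.02 [0.5157 0.08  ] 0.3; 0.032 [0.5155 0.068 ] -2.2; 0.044 [0.5149 0.056 ] -1.7; 0.056 [0.5152 0.0441] 7.1; 0.068 [0.5185 0.0326] 25.7; 0.08 [0.5253 0.0228] 42.5; 0.092 [0.5343 0.0148] 52.9; 0.104 [0.5442 0.0082] 58.9; 0.116 [0.5547 0.0023] 61.8; 0.128 [ 0.5653 -0.0033] 61.7; 0.14 [ 0.5757 -0.0092] 58.6; 0.152 [ 0.5857 -0.016 ] 52.6; 0.164 [ 0.5946 -0.024 ] 41.7; 0.176 [ 0.6011 -0.034 ] 22.8; 0.188 [ 0.6038 -0.0456] 5.4; 0.2 [ 0.6039 -0.0576] -2.9; 0.212 [ 0.6029 -0.0696] -4.8; 0.224 [ 0.6022 -0.0816] -1.6; 
11.2 s23.1 a-0 Fh-0.2 Fl-0.0 Fz-0.5 Mz0.01 off[ 0.6 -1. ]
11.5 s26.1 a-1 Fh0.2 Fl-0.3 Fz-0.6 Mz-0.00 off[ 0.6 -1. ]
11.8 s29.1 a-2 Fh-0.3 Fl-0.0 Fz-0.7 Mz-0.01 off[ 0.6 -1. ]
12.1 s32.1 a-2 Fh-0.0 Fl-0.1 Fz-0.1 Mz-0.01 off[ 0.6 -1. ]
12.4 s35.1 a-3 Fh0.1 Fl0.0 Fz-0.6 Mz-0.01 off[ 0.6 -1. ]
12.7 s38.1 a-3 Fh0.1 Fl0.1 Fz-0.2 Mz-0.00 off[ 0.6 -1. ]
13.0 s41.1 a-3 Fh0.2 Fl0.3 Fz-0.7 Mz-0.01 off[ 0.6 -1. ]
13.3 s44.1 a-2 Fh0.0 Fl0.2 Fz-1.0 Mz0.01 off[ 0.6 -1. ]
13.6 s47.1 a-0 Fh0.0 Fl0.2 Fz-0.5 Mz0.00 off[ 0.6 -1. ]
13.9 s50.1 a2 Fh-0.0 Fl-0.5 Fz-0.6 Mz-0.00 off[ 0.6 -1. ]
14.2 s53.1 a4 Fh-0.1 Fl0.3 Fz-0.7 Mz-0.02 off[ 0.6 -1. ]
14.5 s56.1 a7 Fh-0.3 Fl-0.2 Fz-0.8 Mz-0.00 off[ 0.6 -1. ]
14.8 s59.1 a11 Fh-0.2 Fl0.2 Fz-1.2 Mz0.01 off[ 0.6 -1. ]
15.0 s62.1 a16 Fh-0.0 Fl-0.1 Fz-0.6 Mz0.02 off[ 0.6 -1. ]
15.3 s65.1 a21 Fh0.1 Fl-0.0 Fz-0.6 Mz-0.02 off[ 0.6 -1. ]
15.6 s68.1 a26 Fh-0.0 Fl-0.7 Fz-0.6 Mz-0.01 off[ 0.6 -1. ]
15.9 s71.1 a31 Fh-0.2 Fl-0.2 Fz-0.3 Mz0.02 off[ 0.6 -1. ]
16.2 s74.1 a35 Fh-0.2 Fl0.3 Fz-0.7 Mz-0.00 off[ 0.6 -1. ]
16.5 s77.1 a39 Fh-0.1 Fl-0.2 Fz-0.9 Mz-0.01 off[ 0.6 -1. ]
16.8 s80.1 a43 Fh-0.3 Fl0.2 Fz-0.7 Mz-0.03 off[ 0.6 -1. ]
17.1 s83.1 a46 Fh0.3 Fl0.7 Fz-0.9 Mz0.01 off[ 0.6 -1. ]
17.4 s86.1 a48 Fh0.1 Fl0.3 Fz-0.8 Mz0.01 off[ 0.6 -1. ]
17.7 s89.1 a51 Fh-0.0 Fl0.2 Fz-0.9 Mz-0.01 off[ 0.6 -1. ]
```

```bash
python3 - <<'E'
from follow import *
follow(.219,fmax=4)
p,P,W,ok=rays("side"); cv2.imwrite("pics/mid.png",cv2.resize(p[140:320,200:440,::-1],(800,600)))
E
```

```text
18.0 s92.1 a53 Fh-0.1 Fl-0.2 Fz-0.8 Mz0.00 off[ 0.6 -1. ]
18.2 s95.1 a55 Fh-0.1 Fl-0.1 Fz-0.6 Mz0.01 off[ 0.6 -1. ]
18.5 s98.1 a56 Fh-0.1 Fl0.0 Fz-0.9 Mz0.00 off[ 0.6 -1. ]
18.8 s101.1 a58 Fh0.1 Fl-0.4 Fz-1.0 Mz-0.02 off[ 0.6 -1. ]
19.1 s104.1 a59 Fh0.1 Fl0.2 Fz-1.0 Mz-0.02 off[ 0.6 -1. ]
19.4 s107.1 a60 Fh0.3 Fl-0.1 Fz-0.2 Mz-0.01 off[ 0.6 -1. ]
19.7 s110.1 a61 Fh-0.1 Fl-0.0 Fz-0.9 Mz0.02 off[ 0.6 -1. ]
20.0 s113.1 a61 Fh-0.5 Fl-0.1 Fz-0.6 Mz-0.03 off[ 0.6 -1. ]
20.3 s116.1 a62 Fh-0.2 Fl-0.2 Fz-0.6 Mz0.01 off[ 0.6 -1. ]
20.6 s119.1 a62 Fh-0.3 Fl0.2 Fz-0.6 Mz-0.01 off[ 0.6 -1. ]
20.9 s122.1 a62 Fh-0.5 Fl0.1 Fz-0.5 Mz-0.03 off[ 0.6 -1. ]
21.2 s125.1 a62 Fh0.2 Fl0.3 Fz-0.7 Mz-0.00 off[ 0.6 -1. ]
21.5 s128.1 a62 Fh-0.2 Fl0.0 Fz-0.8 Mz-0.03 off[ 0.6 -1. ]
21.8 s131.1 a61 Fh-0.0 Fl0.4 Fz-0.9 Mz-0.01 off[ 0.6 -1. ]
22.0 s134.1 a61 Fh-0.1 Fl0.0 Fz-0.9 Mz-0.02 off[ 0.6 -1. ]
22.3 s137.1 a60 Fh0.4 Fl0.6 Fz-0.6 Mz0.01 off[ 0.6 -1. ]
22.6 s140.1 a59 Fh-0.3 Fl-0.3 Fz-0.9 Mz0.02 off[ 0.6 -1. ]
22.9 s143.1 a57 Fh0.5 Fl-0.4 Fz-0.8 Mz-0.01 off[ 0.6 -1. ]
23.2 s146.1 a56 Fh0.2 Fl0.2 Fz-0.5 Mz-0.01 of
[... 763 characters left out ...]
-1. ]
27.3 s188.1 a5 Fh0.4 Fl0.1 Fz-0.9 Mz-0.00 off[ 0.6 -1. ]
27.6 s191.1 a3 Fh-0.2 Fl0.1 Fz-0.5 Mz0.00 off[ 0.6 -1. ]
27.9 s194.1 a0 Fh-0.1 Fl-0.2 Fz-0.6 Mz-0.02 off[ 0.6 -1. ]
28.2 s197.1 a-2 Fh0.1 Fl-0.2 Fz-0.8 Mz0.01 off[ 0.6 -1. ]
28.5 s200.1 a-3 Fh0.0 Fl0.3 Fz-0.7 Mz0.00 off[ 0.6 -1. ]
28.8 s203.1 a-4 Fh-0.3 Fl0.2 Fz-1.0 Mz-0.00 off[ 0.6 -1. ]
29.0 s206.1 a-5 Fh0.3 Fl0.0 Fz-0.8 Mz0.02 off[ 0.6 -1. ]
29.3 s209.1 a-5 Fh-0.3 Fl0.2 Fz-0.4 Mz-0.00 off[ 0.6 -1. ]
29.6 s212.1 a-5 Fh0.2 Fl-0.3 Fz-0.9 Mz0.01 off[ 0.6 -1. ]
29.9 s215.1 a-4 Fh-0.2 Fl0.4 Fz-0.6 Mz0.00 off[ 0.6 -1. ]
30.2 s218.1 a-3 Fh-0.4 Fl0.1 Fz-0.8 Mz-0.01 off[ 0.6 -1. ]
30.5 s219.0 a-3 Fh0.1 Fl0.2 Fz-0.7 Mz0.01 off[ 0.6 -1. ]
```

View pics/mid.png

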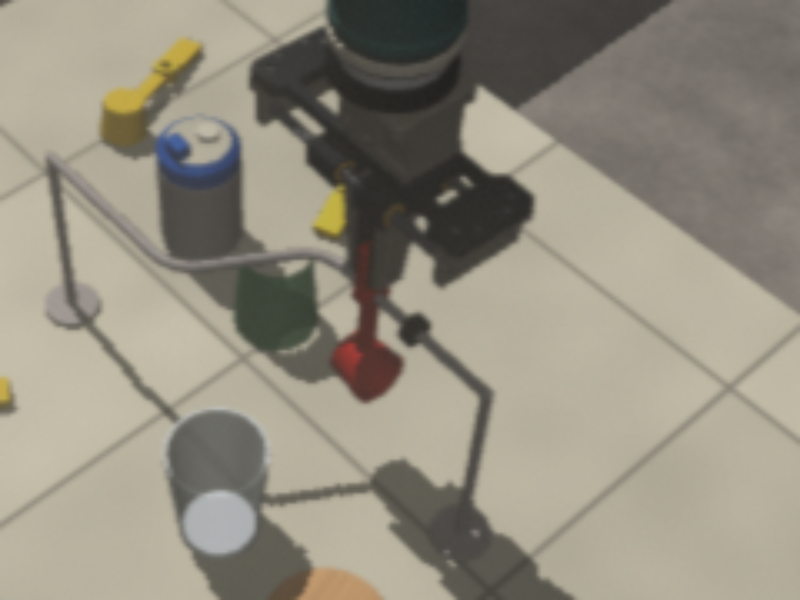

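```bash
python3 - <<'E'
from follow import *
follow(.228,ds=.002,fmax=2)
follow(.255,ds=.001,fmax=1.6,rate=.015)
E
```

```text
30.8 s221.0 a-3 Fh-0.5 Fl0.4 Fz-1.0 Mz-0.03 off[ 0.6 -1. ]
31.1 s223.0 a-2 Fh-0.4 Fl0.1 Fz-0.7 Mz0.01 off[ 0.6 -1. ]
31.4 s225.0 a-1 Fh0.0 Fl-0.1 Fz-0.3 Mz-0.01 off[ 0.6 -1. ]
31.7 s227.0 a-1 Fh0.4 Fl0.1 Fz-0.5 Mz-0.02 off[ 0.6 -1. ]
32.0 s228.0 a-1 Fh-0.1 Fl0.1 Fz-0.7 Mz-0.02 off[ 0.6 -1. ]
32.3 s229.0 a-0 Fh-0.2 Fl-0.2 Fz-0.7 Mz0.00 off[ 0.6 -1. ]
32.6 s230.0 a-0 Fh-0.1 Fl-0.1 Fz-0.9 Mz0.02 off[ 0.6 -1. ]
32.9 s231.0 a0 Fh-0.1 Fl-0.0 Fz-0.8 Mz-0.01 off[ 0.6 -1. ]
33.2 s232.0 a0 Fh0.0 Fl-0.4 Fz-0.6 Mz0.01 off[ 0.6 -1. ]
33.5 s233.0 a1 Fh-0.1 Fl0.0 Fz-0.8 Mz0.02 off[ 0.6 -1. ]
33.8 s234.0 a1 Fh-0.1 Fl0.1 Fz-0.5 Mz0.00 off[ 0.6 -1. ]
34.0 s235.0 a1 Fh-0.0 Fl-0.4 Fz-0.7 Mz-0.02 off[ 0.6 -1. ]
34.3 s236.0 a1 Fh0.2 Fl0.1 Fz-0.8 Mz-0.02 off[ 0.6 -1. ]
34.6 s237.0 a1 Fh-0.1 Fl0.1 Fz-0.3 Mz0.02 off[ 0.6 -1. ]
34.9 s238.0 a1 Fh0.1 Fl-0.2 Fz-0.5 Mz0.00 off[ 0.6 -1. ]
35.2 s239.0 a1 Fh0.1 Fl-0.5 Fz-0.6 Mz-0.01 off[ 0.6 -1. ]
35.5 s240.0 a1 Fh-0.3 Fl-0.2 Fz-0.6 Mz0.01 off[ 0.6 -1. ]
35.8 s241.0 a1 Fh-0.3 Fl0.4 Fz-0.5 Mz-0.02 off[ 0.6 -1. ]
36.1 s242.0 a1 Fh-0.1 Fl0.1 Fz-0.5 Mz0.01 off[ 0.6 -1. ]
36.4 s243.0 a1 Fh0.5 Fl0.0 Fz-0.6 Mz0.01 off[ 0.6 -1. ]
36.7 s244.0 a1 Fh0.2 Fl0.3 Fz-0.4 Mz0.01 off[ 0.6 -1. ]
37.0 s245.0 a1 Fh-0.2 Fl-0.3 Fz-1.1 Mz-0.01 off[ 0.6 -1. ]
37.3 s246.0 a1 Fh0.2 Fl0.3 Fz-0.4 Mz0.02 off[ 0.6 -1. ]
37.5 s247.0 a1 Fh-0.1 Fl-0.3 Fz-0.8 Mz-0.00 off[ 0.6 -1. ]
37.8 s248.0 a1 Fh-2.9 Fl0.0 Fz-0.1 Mz-0.03 off[ 0.6 -1. ]
```

```bash
python3 - <<'E'
from follow import *
c,a=at(.248); off=np.array([.0006,-.001]); h=np.array([np.sin(a),-np.cos(a)])
q=np.r_[c+off,.189]
env.movel(q,rot(a),rate=.01); f,e=force(); print(np.round(f,2))
for k in range(6):
    if f[:2]@h<-2.5: break
    q[:2]+=h*.0003; env.movel(q,rot(a),rate=.01); f,e=force(); print(k,np.round(f,2))
effector.release(); st("rel")
env.movel(q+[0,0,.08],rate=.1); st("up")
env.reach(q+[-.02,.25,.12],rot(0)); env.pause(.3); st("away")
for cam,sl in (("side",np.s_[190:290,270:390]),("top",np.s_[180:230,330:410])):
    p,P,W,ok=rays(cam); cv2.imwrite(f"pics/end_{cam}.png",cv2.resize(p[sl][:,:,::-1],None,fx=6,fy=6,interpolation=cv2.INTER_CUBIC))
E
```

```text
[ 0.24  5.02  0.6   1.21 -0.07 -0.04]
rel 39.45 [ 0.603  -0.1066  0.189 ] F [-0.41  0.11 -0.19] M [ 0.003 -0.015  0.022] w 0.0916 g 0.0
up 40.4 [ 0.6026 -0.1064  0.2683] F [ 0.39  0.1  -0.65] M [-0.023 -0.006 -0.02 ] w 0.0916 g 0.0
away 41.7 [0.5833 0.1422 0.3089] F [0.41 0.41 0.68] M [ 0.022  0.021 -0.008] w 0.0916 g 0.0
```

View pics/end_side.png

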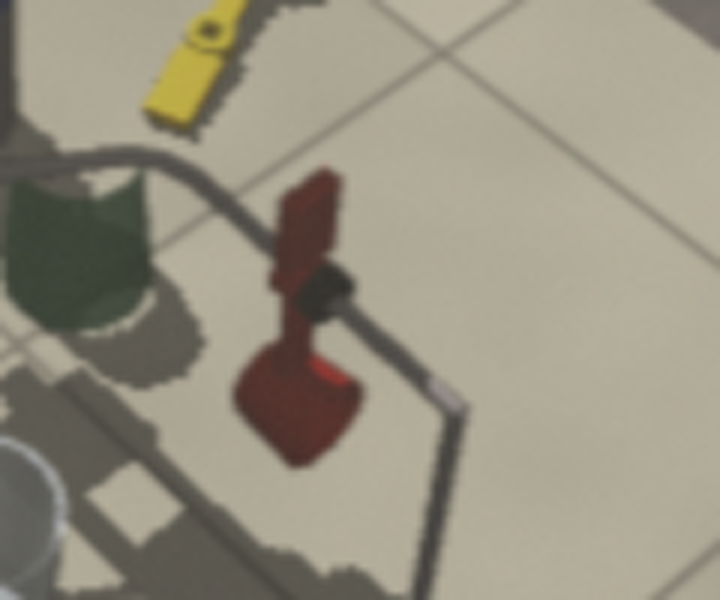

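View pics/end_top.png

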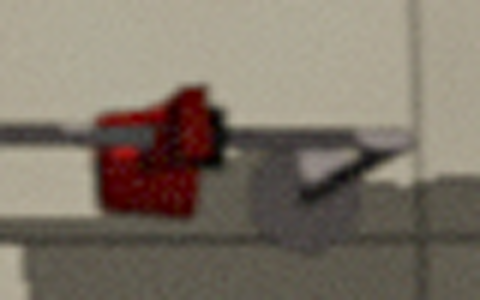

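```bash
python3 - <<'E'
from h import *
for k in range(2):
    for c in ("top","side"):
        p,P,W,ok=rays(c); q=p.astype(int)
        red=ok&(q[...,0]>45)&(q[...,0]>2*q[...,1]+10)&(abs(W[...,1]+.105)<.05)&(abs(W[...,0]-.603)<.05)&(W[...,2]>.05)
        for lo,hi in ((.213,.23),(.195,.213),(.155,.188),(.11,.15),(.07,.11)):
            t=red&(W[...,2]>lo)&(W[...,2]<hi)
            if t.sum()>3: print(c,lo,t.sum(),np.round(W[t].mean(0),4),np.round(np.ptp(W[t],0),3))
        b=ok&(p.max(-1)<32)&(W[...,2]>.165)&(W[...,2]<.19)&(abs(W[...,1]+.118)<.02)&(abs(W[...,0]-.603)<.03)
        print(c,"stop",b.sum(),np.round(W[b].mean(0),4),np.round(W[b].min(0),4),np.round(W[b].max(0),4))
        for n in ("eye","tab","scoop","stop","frosted_cup","tumbler","sippy_cup","coaster"): print(n,[(np.round(r["at"],4).tolist(),round(r["score"],2)) for r in tip_of(c,n) if n not in("eye","tab","scoop") or abs(r["at"][1]+.105)<.04][:1],end=" ")
        print()
    env.pause(1)
print(env.sense()["t"])
E
```

```text
top 0.213 56 [ 0.6004 -0.1028  0.2179] [0.021 0.01  0.008]
top 0.195 5 [ 0.6    -0.1     0.2098] [0.019 0.007 0.006]
top 0.155 31 [ 0.599  -0.0981  0.1737] [0.019 0.031 0.021]
top 0.11 56 [ 0.5973 -0.1025  0.1132] [0.026 0.032 0.019]
top 0.07 84 [ 0.5947 -0.1024  0.1057] [0.035 0.032 0.016]
top stop 15 [ 0.5985 -0.1166  0.1783] [ 0.5923 -0.1194  0.1748] [ 0.6084 -0.1121  0.1818]
eye [([0.6017, -0.104, 0.1675], 0.81)] tab [([0.601, -0.1011, 0.1964], 0.51)] scoop [([0.6034, -0.1014, 0.0691], 0.6)] stop [([0.6044, -0.1184, 0.1711], 0.49)] frosted_cup [([0.475, -0.0668, 0.003], 0.96)] tumbler [([0.6297, 0.0485, -0.0032], 0.52)] sippy_cup [] coaster [([0.4805, -0.1786, -0.0004], 0.65)] 
side 0.11 7 [ 0.6123 -0.1172  0.1133] [0.004 0.013 0.004]<stdin>:10: RuntimeWarning: Mean of empty slice.
  ret = um.true_divide(
Traceback (most recent call last):
ValueError: zero-size array to reduction operation minimum which has no identity
```

```bash
python3 - <<'E'
from follow import *
def tab():
    Y=[]
    for _ in range(3):
        p,P,W,ok=rays("top"); q=p.astype(int)
        t=ok&(q[...,0]>45)&(q[...,0]>2*q[...,1]+10)&(abs(W[...,1]+.105)<.05)&(abs(W[...,0]-.603)<.05)&(W[...,2]>.213)
        Y.append(P[t].mean(0)[:2])
    return np.round(np.mean(Y,0),5)
print("before",tab())
c,a=at(.2466); a-=.01; h=np.array([np.sin(a),-np.cos(a)]); q=np.r_[c+[.0006,-.001],.1892]
env.reach(q+[0,0,.07],rot(a)); env.movel(q,rot(a),rate=.1); force(5)
effector.grasp(5); env.pause(.1); f,e=force(8); st("grasp"); b=f[:2]@h
for k in range(8):
    q[:2]+=h*.00025; env.movel(q,rot(a),rate=.01); f,e=force(8); print(k,round(e["t"],1),np.round(f,2),np.round(q,4))
    if f[:2]@h<-1.0: break
effector.release(); st("rel")
env.movel(q+[0,0,.08],rate=.1); env.reach(q+[-.02,.25,.12],rot(0)); st("away")
print("after",tab()); env.pause(.5); print(tab())
E
```

```text
before [ 0.60677 -0.1106 ]
grasp 45.72 [ 0.603  -0.1052  0.1892] F [-0.06 -0.93 -0.19] M [-0.064 -0.     0.042] w 0.01 g 5.0
0 46.0 [-0.1   0.5   0.14  0.12 -0.   -0.01] [ 0.603  -0.1054  0.1892]
1 46.4 [-0.03  0.78 -0.05  0.17 -0.   -0.01] [ 0.603  -0.1057  0.1892]
2 46.7 [-0.04  0.97  0.29  0.33  0.01 -0.01] [ 0.603  -0.1059  0.1892]
3 47.0 [-0.12  2.72  0.89  0.61  0.05 -0.02] [ 0.603  -0.1062  0.1892]
rel 48.24 [ 0.603  -0.1061  0.1892] F [-0.45  0.21 -0.33] M [ 0.026  0.057 -0.043] w 0.0919 g 0.0
away 50.19 [0.5833 0.1419 0.3089] F [0.07 0.34 0.38] M [ 0.017 -0.004  0.008] w 0.0917 g 0.0
after [ 0.60684 -0.11066]
[ 0.6068  -0.11058]
```

```bash
python3 -c "
from station import workorder; print(workorder.finish_job())"
```

```text
the job is handed in; nothing more can be done
None
```

The red scoop is round both bends and hangs freely against the black stop. Sliding forces stayed near zero and the final press peaked at about 5 N. I regrasped, pressed lightly and released it a second time, and it came to rest within 0.1 mm of the same spot. The cups, tumbler and coaster were not touched, though I didn't re-detect the sippy cup at the end. The job is handed in at about 50 s of robot time.

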